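# Put the glass jars back on their stands

## Robot

A 6-joint arm with a two-finger parallel gripper is mounted at the origin on a cart in front of the work surface, level with it; the furniture and walls round the work are solid. World frame = base frame: x ahead of the robot, y to its left, z up, the work surface at z = 0. Lengths are in mm, angles in degrees, forces in N, time in s.
With the tool pointing down it reaches from about 350 to 850 mm from the base axis. Payload 8.1 kg.
Tool frame: the origin (TCP) lies midway between the tips of the shut fingers; the grasp point (between the pads) lies 19 mm behind it; z points along the fingers, y is the line along which they close (so a half turn about z gives the same grasp; the last joint's range is limited). The gripper opens to 85 mm and grips with 20 to 120 N. Pads are 22 mm wide; open, the fingers measure 114 mm over their backs; the gripper's body (76 mm by 85 mm) begins 54 mm behind the grasp point. The pads swing forward as they close: fully open they stand 13 mm farther back than shut.
Start: joints at [65.122, 7.471, 85.268, -0, 87.261, -4.893], TCP at [205.041, 563.883, 231.292] pointing down, gripper open.
Joint ranges: [-169.43, 169.43], [-51.17, 129.36], [1.28, 143.12], [-76.62, 256.62], [0, 156.53], [-152.29, 152.29]. Speed limits (degrees/s): [136.94, 136.94, 159.86, 180, 180, 180].

## Interface

Orientations are given as [roll, pitch, yaw] about the fixed x, y, z axes, in that order (R = Rz(yaw) Ry(pitch) Rx(roll)).
In Python, from bench import sense, snapshot, order, finder gives the robot as it stands.
- The arm moves only by the tool send_rows, never from a script. Its argument "steps" is a list of rows, each a list of 2 entries, a list of its own where there are three numbers: the shift along the world's x, y, z in units of 30 mm (1.0 is 30 mm), then the turn, a rotation vector about the world's x, y, z in rad. In form: [[[dx, dy, dz], [wx, wy, wz]], ...]. A call has 1 to 10 rows; each row is the pose to reach, as a shift and turn from the pose commanded when the call began; what a row does not reach only later rows make up. A row lasts 1/8 s, in which the tool goes at most 62.5 mm and 10.7 degrees, less where a joint would pass 70% of its speed; a pose out of reach is approached as far as the arm can. A call with a gripper value outside its range is refused whole. "fingers" is the closure, from 0 (fully open) to 1 (shut), set as the call begins (left out, the last holds). The fingers move at their own pace and stop on an object; "squeeze" is the grip in N (left out, the last holds). Time passes only in rows, so rows that repeat a pose let the fingers close. It gives the time, the measured TCP pose, the force, the opening and the grip force at its end, in the units of the state.
- sense(): the state, without advancing time (a new reading comes with each control period).
- snapshot(name): name is "scene" or "top" or "wrist"; returns a dict with "img" (480x640x3 uint8, red, green, blue), "K" (3x3 intrinsics, pixels), "pose" (4x4, takes a point from camera to world coordinates). Camera axes: x right, y up, looking along -z (the intrinsics and any distortion apply to the point x, -y, -z); pixel columns grow to the right and rows downward; lengths in mm; the calibration is good to about 2 mm. A picture is of the moment at which its call begins. There is no depth.
- order.hand_in(): hands the job in; it is judged then, once.
Trained networks look in the newest picture that a camera, given by its name, has taken for a name from the list of things; names that differ only in an ending like _2 or _b are one class to them, and where a whole thing is asked for, a point or a joint stands for the part that bears it (a point fixed in the world has none). Each returns a list of dicts, best first, with "confidence" (0 to 1); they miss things now and then, are a little off and sometimes report something else, mostly with a low value. They report only what shows in the picture. A call takes as long as a camera call. They do not tell look-alikes from the thing itself.
- finder.find_in(label, camera): "box" ([left, top, width, height] as shares, 0 to 1, of the picture: columns of its width, rows of its height, round what is visible of it).
- finder.trace(label, camera): "mask" (480x640 bool, what is visible of it) and "box" ([left, top, width, height] as shares, 0 to 1, of the picture: columns of its width, rows of its height, round what is visible of it).
- finder.pinpoint(label, camera): "at" ([column, row] as shares, 0 to 1, of the picture: columns of its width, rows of its height: a listed point, or the origin of a listed thing).
The state is a dict: "time": time; "joint_pos": joint angles; "qd": joint speeds; "joint_efforts": joint torques, N m; "tool_pos": TCP position; "tcp_rot": TCP orientation; "ft_force": force on the tool from outside, world axes, zero at the start; "wrist_torque": the same for the moment, N m; "finger_gap": finger opening in mm; "grip_force": force on a finger pad.
Only numpy, scipy, OpenCV 4.12 (cv2) and the standard library are available. Lean on these libraries where they do the work, as an engineer would, in place of code of your own. Each camera call takes 0.05 s, during which the arm holds its last target. There are 200 camera calls.

## Task

Put the four lidded glass jars back on the four round wooden stands, each on the stand of its own size: by the width of the jar itself, not of its lid, the widest jar on the widest stand, and so on down to the slim spice jar on the narrowest. Set each one down upright inside the rim without dropping it, and leave the tins, the mug and everything else where they are.

Things in the scene. Friction and masses are not known exactly. Their poses are not given: they have to be found in the camera images.
- jar_tall: The widest and tallest glass jar: clear empty glass with a beige screw lid, 86 mm in diameter, 192 mm tall; its lid is 66 mm in diameter, from 173 to 192 mm up, the neck below is narrower than the body; about 0.55 kg. Round and standing upright. Origin: centre of its underside; z up along its axis.
- jar_medium: The second widest glass jar: clear empty glass with a dark screw lid, 76 mm in diameter, 152 mm tall; its lid is 56 mm in diameter, from 133 to 152 mm up; about 0.55 kg. Round and standing upright. Origin: centre of its underside; z up along its axis.
- jar_small: The third widest glass jar: squat, with a white lid and yellowish contents, 64 mm in diameter, 97 mm tall; straight sides, so it can be gripped at any height; about 0.36 kg. Round and standing upright. Origin: centre of its underside; z up along its axis.
- jar_spice: The narrowest glass jar: slim spice jar with a green cap, 46 mm in diameter, 106 mm tall; cap from 85 to 105 mm up, straight sides below; about 0.11 kg. Round and standing upright. Origin: centre of its underside; z up along its axis.
- stand_118: Round dark-wood stand, the widest of four, fixed to the worktop: a shallow dish 118 mm across inside its rim, 130 mm outside; its cork-lined inner floor is 6 mm above the worktop, the top of its rim 14 mm. Starts empty. Origin: centre of its underside; z up.
- stand_98: Round dark-wood stand, the second widest of four, fixed to the worktop: a shallow dish 98 mm across inside its rim, 110 mm outside; its cork-lined inner floor is 6 mm above the worktop, the top of its rim 14 mm. Starts empty. Origin: centre of its underside; z up.
- stand_82: Round dark-wood stand, the third widest of four, fixed to the worktop: a shallow dish 82 mm across inside its rim, 94 mm outside; its cork-lined inner floor is 6 mm above the worktop, the top of its rim 14 mm. Starts empty. Origin: centre of its underside; z up.
- stand_62: Round dark-wood stand, the narrowest of four, fixed to the worktop: a shallow dish 62 mm across inside its rim, 74 mm outside; its cork-lined inner floor is 6 mm above the worktop, the top of its rim 14 mm. Starts empty. Origin: centre of its underside; z up.
- tin_2: Low closed food tin, 75 mm in diameter, 58 mm tall: no glass jar, leave it where it stands. Origin: centre of its underside.
- mug_1: White mug with a handle, 80 mm by 115 mm over the handle, 91 mm tall: leave it where it stands. Origin: under the middle of that outline, on its underside; the handle points to its -y.
Not all that is in view belongs to the job. What is shaped like the jar_tall but blue is not meant. What is shaped like the stand_82 but blue is not meant.

How it is judged (in metres and radians):
At the end, for the whole second after the job is handed in: Each glass jar stands in the stand of its size rank, upright (0.06 rad), on the inner floor (underside under 10 mm over the stand's), centred within 18, 13, 11 and 10 mm (widest to narrowest), at rest and released; the low tin and the mug are within 30 mm of where they stood (horizontal distance between jar_tall and stand_118 below 0.018 m and z of jar_tall in the frame of stand_118 below 0.01 m and angle between each of jar_tall, jar_medium, jar_small, jar_spice's own z axis and vertical below 0.06 rad and linear speed of each of jar_tall, jar_medium, jar_small, jar_spice below 0.02 m/s and horizontal distance between jar_medium and stand_98 below 0.013 m and z of jar_medium in the frame of stand_98 below 0.01 m and horizontal distance between jar_small and stand_82 below 0.011 m and z of jar_small in the frame of stand_82 below 0.01 m and horizontal distance between jar_spice and stand_62 below 0.01 m and z of jar_spice in the frame of stand_62 below 0.01 m and distance of each of tin_2, mug_1 from where it was at the start of the episode below 0.03 m); the robot touches nothing.
It fails at once if a jar is let fall, from more than about 2 cm ((contact force between the fingers and jar_tall below 0.02 N and linear speed of jar_tall above 0.65 m/s) or (contact force between the fingers and jar_medium below 0.02 N and linear speed of jar_medium above 0.65 m/s) or (contact force between the fingers and jar_small below 0.02 N and linear speed of jar_small above 0.65 m/s) or (contact force between the fingers and jar_spice below 0.02 N and linear speed of jar_spice above 0.65 m/s)).
It fails at once if the tin is pushed away or knocked over (distance of tin_2 from where it was at the start of the episode above 0.03 m or angle between tin_2's own z axis and vertical above 0.35 rad).
It fails at once if the mug is pushed away or knocked over (distance of mug_1 from where it was at the start of the episode above 0.03 m or angle between mug_1's own z axis and vertical above 0.35 rad).
It also fails if it takes over 122 s, if anything falls off the work surface, if the arm or the gripper's body presses on something with over 40 N, if the wrist force passes 120 N, or if a joint passes its speed limit or range.

## Working session

There is one attempt and no reset: what is moved stays moved. The work goes in short steps, Python scripts to look and compute and a tool call to move; the robot and the scene stay as the last step left them, time stands still between calls to the robot, and variables do not carry over. Pictures are saved under pics/ and viewed, at most 14 in all, crops included, and the job is handed in when it is done.

Besides the shell and the picture viewer there is one more tool, called after "Request:" as name(argument=value, ...) on one line, values as JSON. send_rows: Moves the arm, as the interface text tells. Its arguments: {"type":"object","properties":{"steps":{"type":"array"},"fingers":{"type":"number"},"squeeze":{"type":"number"}},"required":["steps"]}

```bash
mkdir -p pics
cat > h.py <<'E'
import numpy as np, cv2
from bench import sense, snapshot, order, finder
def save(s,n): cv2.imwrite(f'pics/{n}.png', s['img'][:,:,::-1])
def ray(s,u,v):
    K=s['K'];T=s['pose']
    d=np.linalg.inv(K)@[u,v,1]; d=T[:3,:3]@[d[0],-d[1],-d[2]]
    return T[:3,3],d
def at_z(s,u,v,z):
    o,d=ray(s,u,v); return (o+d*(z-o[2])/d[2])[:2]
def proj(s,p):
    T=s['pose'];c=T[:3,:3].T@(np.array(p)-T[:3,3]);q=s['K']@[c[0],-c[1],-c[2]];return q[:2]/q[2]
E
python3 - <<'E'
from h import *
for n in ['top','scene']:
    s=snapshot(n);save(s,n+'0');print(n,s['pose'].round(2).tolist(),s['K'].round(1).tolist(),[k for k in s])
    for l in ['jar_tall','jar_medium','jar_small','jar_spice','stand_118','stand_98','stand_82','stand_62','tin_2','mug_1']:
        for r in finder.pinpoint(l,n)[:4]:
            u,v=r['at'][0]*640,r['at'][1]*480
            print(l,round(r['confidence'],2),int(u),int(v),at_z(s,u,v,0).round())
E
```

```text
top [[0.02, 0.98, -0.18, 264.09], [-1.0, 0.03, 0.0, 14.26], [0.01, 0.18, 0.98, 1526.83], [0.0, 0.0, 0.0, 1.0]] [[607.3, 0.0, 323.5], [0.0, 607.3, 238.5], [0.0, 0.0, 1.0]] ['img', 'K', 'pose']
jar_tall 0.96 212 166 [722. 299.]
jar_tall 0.61 262 200 [635. 165.]
jar_medium 0.61 332 192 [662. -12.]
jar_small 0.93 461 211 [ 618. -347.]
jar_spice 0.73 195 210 [604. 339.]
stand_118 0.8 446 309 [ 367. -306.]
stand_118 0.65 199 310 [348. 312.]
stand_118 0.63 198 251 [497. 324.]
stand_98 0.8 446 309 [ 367. -306.]
stand_98 0.65 199 310 [348. 312.]
stand_98 0.63 198 251 [497. 324.]
stand_82 0.8 446 309 [ 367. -306.]
stand_82 0.65 199 310 [348. 312.]
stand_82 0.63 198 251 [497. 324.]
stand_62 0.8 446 309 [ 367. -306.]
stand_62 0.65 199 310 [348. 312.]
stand_62 0.63 198 251 [497. 324.]
tin_2 0.72 385 201 [ 642. -150.]
mug_1 0.88 386 278 [ 440. -156.]
scene [[-0.99, 0.09, -0.15, 370.91], [-0.17, -0.52, 0.83, 975.43], [-0.0, 0.85, 0.53, 646.02], [0.0, 0.0, 0.0, 1.0]] [[437.9, 0.0, 323.6], [0.0, 437.9, 234.4], [0.0, 0.0, 1.0]] ['img', 'K', 'pose']
jar_tall 0.75 284 233 [659. -29.]
jar_tall 0.71 220 311 [717. 307.]
jar_tall 0.56 273 275 [639. 163.]
jar_tall 0.26 362 285 [422. 166.]
jar_medium 0.85 284 232 [659. -33.]
jar_small 0.69 325 183 [ 601. -365.]
jar_spice 0.86 262 323 [618. 328.]
jar_spice 0.47 393 196 [ 368. -309.]
stand_118 0.75 351 243 [470. -10.]
stand_118 0.73 319 330 [495. 327.]
stand_118 0.65 391 331 [350. 306.]
stand_118 0.58 359 287 [429. 173.]
stand_98 0.75 351 243 [470. -10.]
stand_98 0.73 319 330 [495. 327.]
stand_98 0.65 391 331 [350. 306.]
stand_98 0.58 359 287 [429. 173.]
stand_82 0.75 351 243 [470. -10.]
stand_82 0.73 319 330 [495. 327.]
stand_82 0.65 391 331 [350. 306.]
stand_82 0.58 359 287 [429. 173.]
stand_62 0.75 351 243 [470. -10.]
stand_62 0.73 319 330 [495. 327.]
stand_62 0.65 391 331 [350. 306.]
stand_62 0.58 359 287 [429. 173.]
tin_2 0.83 303 217 [ 627. -125.]
mug_1 0.91 369 217 [ 433. -158.]
```

View pics/top0.png

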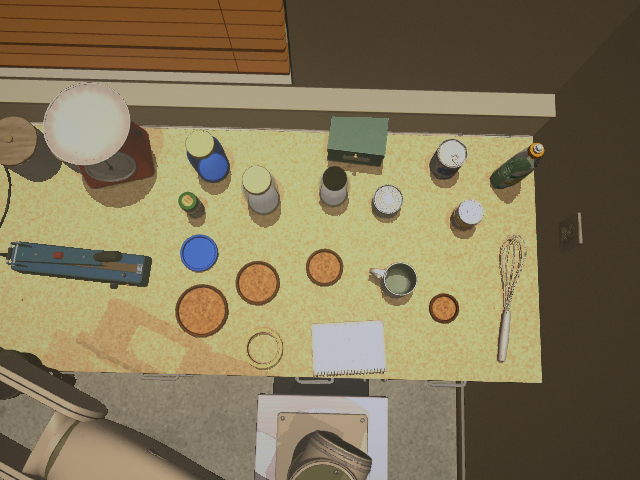

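View pics/scene0.png

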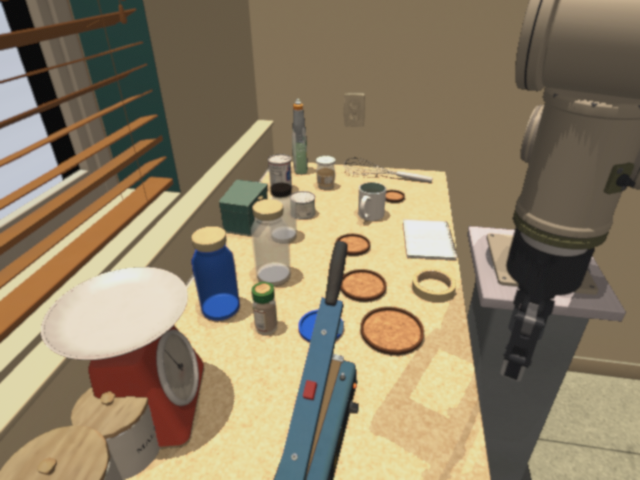

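Top view: the clear tall jar is at (262,190), and its blue look-alike is at (207,155). The medium jar is at (334,187). The small jar is at (467,214); the taller white-lidded jar at (450,158) and the tin at (388,201) could be mistaken for it. The spice jar is at (191,204). Stands: 118 at (202,310), 98 at (258,283), 82 at (324,267), 62 at (444,308); the blue dish at (199,253) isn't one of them.

Run:
```python
from h import *
s=snapshot('top');im=s['img']
hsv=cv2.cvtColor(im,cv2.COLOR_RGB2HSV)
for n,(u,v) in dict(s118=(202,310),s98=(258,283),s82=(324,267),s62=(444,308)).items():
    c=hsv[v-3:v+4,u-3:u+4].reshape(-1,3).mean(0)
    print(n,c.round(),hsv[v,u-40 if n!='s62' else u-25])
    # floor+rim: hue low
    R=40; sub=im[v-R:v+R,u-R:u+R].astype(int)
    m=((sub[...,1]/(sub[...,0]+1.))<0.72).astype(np.uint8)
    k,lab,st,cen=cv2.connectedComponentsWithStats(m); i=lab[R,R]
    cnt=max(cv2.findContours((lab==i).astype(np.uint8),0,1)[0],key=cv2.contourArea)
    e=cv2.fitEllipse(cv2.convexHull(cnt)); uu,vv=e[0][0]+u-R,e[0][1]+v-R
    print(n,round(uu,1),round(vv,1),np.round(e[1],1),at_z(s,uu,vv,10).round(1), 'diam',np.array(e[1])*2.5)
f=lambda u,v:cv2.resize(im[v-30:v+30,u-40:u+40],(400,300),interpolation=cv2.INTER_CUBIC)
mo=np.vstack([np.hstack([f(262,190),f(334,187)]),np.hstack([f(460,195),f(191,204)])])
cv2.imwrite('pics/crop.png',mo[:,:,::-1])
```

```text
s118 [ 14. 153. 180.] [ 28  82 189]
s118 201.1 310.2 [50.7 52.6] [349. 306.] diam [126.71383858 131.50835037]
s98 [ 15. 152. 181.] [ 25  89 191]
s98 257.0 282.3 [42.3 43.2] [421.9 170.4] diam [105.84290504 107.99419403]
s82 [ 15. 152. 182.] [ 24  98 190]
s82 324.0 266.8 [35.7 36.4] [465.1   3.7] diam [89.29510117 90.92095375]
s62 [ 14. 157. 180.] [ 26  89 190]
s62 443.8 307.8 [28.4 29.3] [ 369.8 -297.1] diam [71.00401878 73.28331947]
```

View pics/crop.png

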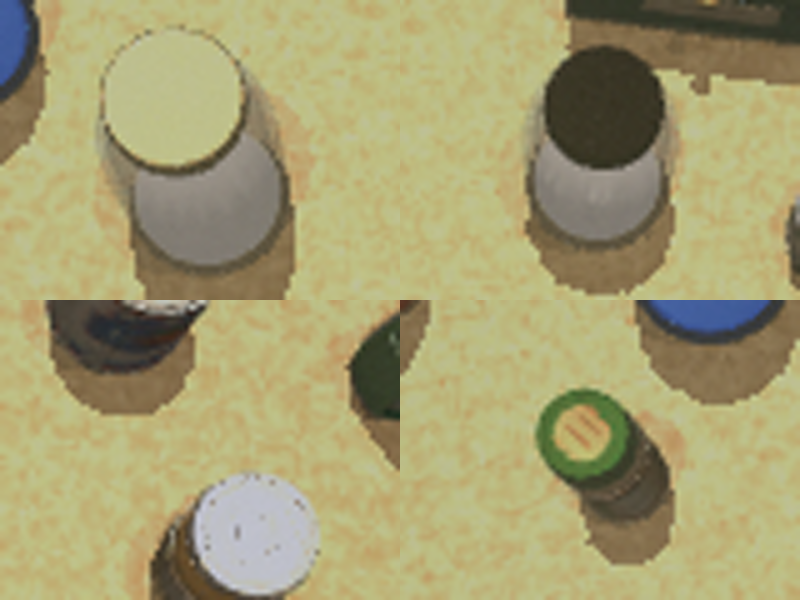

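Run:
```python
from h import *
s=snapshot('top')
for n,u,v,z in [('tall',256.4,179,192),('med',334.6,177.8,152),('small',470.6,211.6,97),('spice',187.6,201,106)]:
    print(n,at_z(s,u,v,z).round(1))
for l in ['jar_tall','jar_medium','jar_small','jar_spice']:
  for r in finder.trace(l,'top')[:3]:
    m=r['mask'];ys,xs=np.nonzero(m);print(l,round(r['confidence'],2),xs.min(),xs.max(),ys.min(),ys.max())
print(sense()); w=snapshot('wrist');save(w,'w0');print(w['pose'].round(2),w['K'])
```

```text
tall [638.  163.3]
med [657. -15.]
small [ 596.9 -346.6]
spice [603.2 335.4]
jar_tall 0.9 186 229 130 182
jar_tall 0.61 240 279 166 214
jar_medium 0.79 319 348 167 206
jar_small 0.97 451 484 199 230
jar_spice 0.67 178 204 192 218
{'time': 1.4, 'joint_pos': array([ 6.51254967e+01,  7.47178574e+00,  8.52696204e+01, -7.72391326e-04,
        8.72603684e+01, -4.89292518e+00]), 'qd': array([-0.02369414,  0.05485191,  0.11476407,  0.03386261,  0.05473953,
        0.06621174]), 'joint_efforts': array([-1.29133739e-03, -5.69323254e+01, -5.00834155e+01, -4.51265405e-04,
        1.82362655e-03,  9.46948887e-06]), 'tool_pos': array([205.01069688, 563.882752  , 231.26828871]), 'tcp_rot': array([-1.79998166e+02,  6.17343860e-04,  1.60018459e+02]), 'ft_force': array([-0.02300666,  0.46929199, -0.34283662]), 'wrist_torque': array([-0.02302784,  0.05066524, -0.00833632]), 'grip_force': 0.0, 'finger_gap': 85.30115812663587}
[[ 3.4000e-01 -9.1000e-01 -2.5000e-01  1.4120e+02]
 [ 9.4000e-01  3.3000e-01  9.0000e-02  5.8731e+02]
 [-0.0000e+00 -2.7000e-01  9.6000e-01  3.7314e+02]
 [ 0.0000e+00  0.0000e+00  0.0000e+00  1.0000e+00]] [[362.1697919    0.         321.64617689]
 [  0.         362.1697919  244.82892855]
 [  0.           0.           1.        ]]
```

View pics/w0.png

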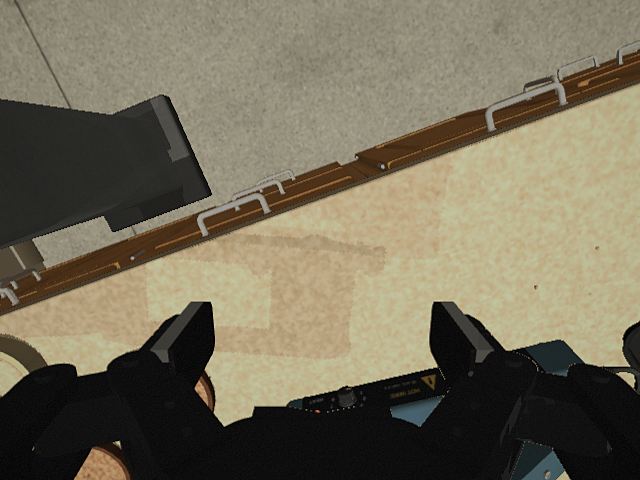

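Choice: tall = the clear jar whose lid is at (257,179), medium = dark lid at (335,178), small = white lid at (471,212), spice = green cap at (188,201). The crop matches the descriptions. The wrist view shows only worktop between the fingers. Moving over the tall jar.

Request:
send_rows(steps=[[[0,0,2.3],[0,0,0]],[[5,-4.6,2.3],[0,0,0]],[[14.43,-13.35,2.3],[0,0,0]],[[14.43,-13.35,2.3],[0,0,0]],[[14.43,-13.35,2.3],[0,0,0]],[[14.43,-13.35,2.3],[0,0,0]],[[14.43,-13.35,2.3],[0,0,0]],[[14.43,-13.35,2.3],[0,0,0]],[[14.43,-13.35,2.3],[0,0,0]],[[14.43,-13.35,2.3],[0,0,0]]], fingers=0, squeeze=60)

```text
time: 2.7
tool_pos: [619.2, 180.4, 300.2]
tcp_rot: [180.0, 0.0, 160.0]
ft_force: [0.1, 0.4, -0.4]
finger_gap: 85.4
grip_force: 0.0
```

Request:
send_rows(steps=[[[0,0,0],[0,0,0]],[[0,0,0],[0,0,0]]])

```text
time: 2.95
tool_pos: [617.8, 181.9, 299.7]
tcp_rot: [180.0, -0.0, 160.0]
ft_force: [0.4, -0.4, -0.9]
finger_gap: 85.4
grip_force: 0.0
```

```bash
cat >> h.py <<'E'
def lid(s,xy,d,z,name):
    """project expected lid circle; save overlay"""
    t=np.linspace(0,2*np.pi,60); P=np.array([proj(s,[xy[0]+d/2*np.cos(a),xy[1]+d/2*np.sin(a),z]) for a in t])
    im=s['img'][:,:,::-1].copy(); cv2.polylines(im,[P.astype(np.int32)],True,(0,0,255),1)
    c=proj(s,[*xy,z]); cv2.circle(im,tuple(int(x) for x in c),2,(0,0,255),-1); cv2.imwrite(f'pics/{name}.png',im); print('proj',c.round(1))
E
python3 - <<'E'
from h import *
print(sense()['time'],sense()['tool_pos'],sense()['tcp_rot'],sense()['joint_pos'])
w=snapshot('wrist'); lid(w,(638,163.3),66,192,'w1')
E
```

```text
2.95 [617.80651835 181.90330562 299.72098554] [ 1.79997958e+02 -4.92419380e-02  1.59972206e+02] [ 1.18306751e+01  1.34037236e+01  7.15439447e+01  2.78350601e-02
  9.50930773e+01 -5.81390684e+01]
proj [307.  276.8]
```

View pics/w1.png

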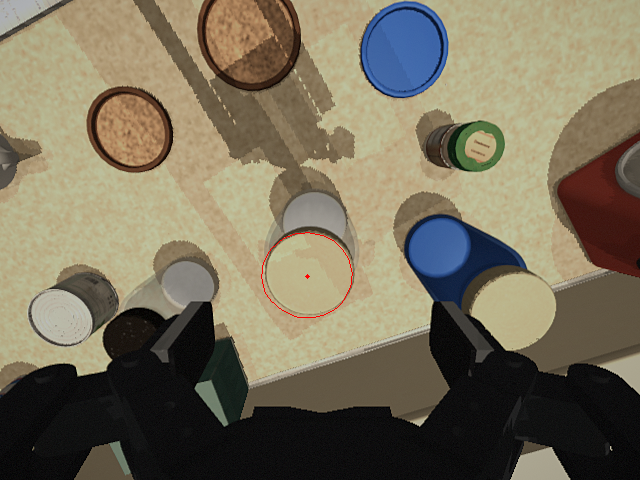

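The projected lid circle sits right on the tall jar's lid (307,276), so the estimates are good to about 1 mm. Descending on the lid.

Request:
send_rows(steps=[[[0.67,-0.62,-1],[0,0,0]],[[0.67,-0.62,-1.5],[0,0,0]],[[0.67,-0.62,-3],[0,0,0]],[[0.67,-0.62,-4.4],[0,0,0]],[[0.67,-0.62,-4.77],[0,0,0]],[[0.67,-0.62,-4.77],[0,0,0]]])

```text
time: 3.75
tool_pos: [637.4, 164.2, 157.3]
tcp_rot: [-180.0, -0.0, 160.1]
ft_force: [0.5, -0.1, 1.0]
finger_gap: 85.4
grip_force: 0.0
```

Request:
send_rows(steps=[[[0,0,0],[0,0,0]],[[0,0,0],[0,0,0]],[[0,0,0],[0,0,0]],[[0,0,0],[0,0,0]],[[0,0,0],[0,0,0]],[[0,0,0],[0,0,0]]], fingers=1, squeeze=60)

```text
time: 4.5
tool_pos: [640.1, 163.9, 160.5]
tcp_rot: [179.8, 0.3, 160.0]
ft_force: [1.6, 1.4, 6.7]
finger_gap: 64.7
grip_force: 69.9
```

Request:
send_rows(steps=[[[0,0,0.2],[0,0,0]],[[0,0,0.5],[0,0,0]],[[0,0,1],[0,0,0]],[[0,0,1.5],[0,0,0]]])

```text
time: 5.0
tool_pos: [638.0, 163.3, 203.0]
tcp_rot: [-180.0, 0.0, 160.0]
ft_force: [-0.8, 0.2, -6.4]
finger_gap: 64.8
grip_force: 68.8
```

Run:
```python
from h import *
print(sense()['tool_pos'],sense()['ft_force'],sense()['finger_gap'])
save(snapshot('scene'),'s2')
```

```text
[638.0193531  163.28101049 203.03298554] [-0.79125896  0.1743439  -6.38980058] 64.81014357591694
```

View pics/s2.png

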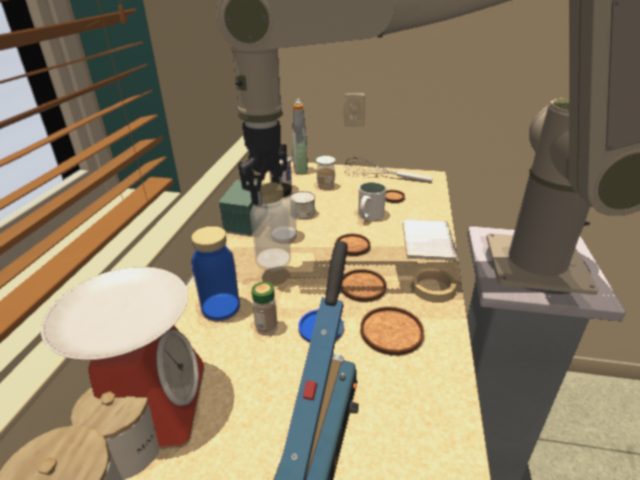

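The tall jar is lifted upright at (272,235) and clear of the worktop. Carrying it to stand_118.

Request:
send_rows(steps=[[[-0.7,0.35,0.3],[0,0,0]],[[-2.1,1.05,0.3],[0,0,0]],[[-3.7,1.83,0.3],[0,0,0]],[[-5.3,2.62,0.3],[0,0,0]],[[-6.9,3.41,0.3],[0,0,0]],[[-8.2,4.05,0.3],[0,0,0]],[[-9.1,4.5,0.2],[0,0,0]],[[-9.63,4.76,0],[0,0,0]],[[-9.63,4.76,-0.3],[0,0,0]],[[-9.63,4.76,-0.6],[0,0,0]]])

```text
time: 6.3
tool_pos: [349.8, 305.8, 183.5]
tcp_rot: [180.0, 0.0, 160.0]
ft_force: [-0.4, 0.0, -7.1]
finger_gap: 65.0
grip_force: 69.9
```

Request:
send_rows(steps=[[[0,0,0],[0,0,0]],[[0,0,0],[0,0,0]]])

```text
time: 6.55
tool_pos: [349.7, 305.8, 183.9]
tcp_rot: [-180.0, -0.0, 160.0]
ft_force: [-0.6, 0.2, -5.7]
finger_gap: 64.7
grip_force: 69.8
```

Run:
```python
from h import *
print(sense()['tool_pos'],sense()['ft_force'],sense()['finger_gap'])
w=snapshot('wrist'); lid(w,(349,306),118,14,'w2')
```

```text
[349.66979486 305.80894714 183.93698663] [-0.58210947  0.20456205 -5.70631247] 64.685648730377
proj [321.5 223.9]
```

View pics/w2.png

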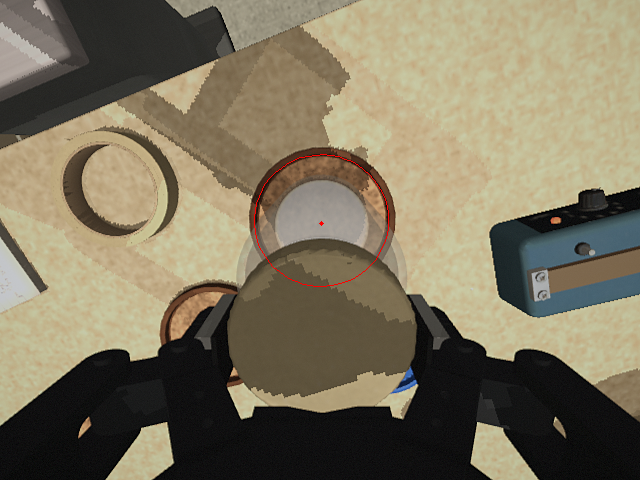

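The red 118 mm circle sits inside the rim at (321,224), so it's centred. Lowering.

Request:
send_rows(steps=[[[0,0,-0.2],[0,0,0]],[[0,0,-0.4],[0,0,0]],[[0,0,-0.5],[0,0,0]],[[0,0,-0.53],[0,0,0]],[[0,0,-0.53],[0,0,0]]])

```text
time: 7.22
tool_pos: [349.1, 306.2, 168.1]
tcp_rot: [180.0, 0.0, 160.0]
ft_force: [-0.3, 0.4, -5.2]
finger_gap: 65.0
grip_force: 69.9
```

Request:
send_rows(steps=[[[0,0,-0.04],[0,0,0]],[[0,0,-0.08],[0,0,0]],[[0,0,-0.08],[0,0,0]]])

```text
time: 7.6
tool_pos: [349.4, 306.3, 166.6]
tcp_rot: [180.0, 0.0, 160.0]
ft_force: [-1.9, -2.1, 2.7]
finger_gap: 64.6
grip_force: 70.9
```

Contact. Releasing.

Request:
send_rows(steps=[[[0,0,0],[0,0,0]],[[0,0,0],[0,0,0]],[[0,0,0],[0,0,0]],[[0,0,0],[0,0,0]],[[0,0,0.4],[0,0,0]],[[0,0,1.5],[0,0,0]],[[0,0,3],[0,0,0]],[[0,0,4],[0,0,0]]], fingers=0)

```text
time: 8.6
tool_pos: [349.6, 306.5, 289.0]
tcp_rot: [179.9, 0.1, 160.0]
ft_force: [-0.5, 0.4, -0.0]
finger_gap: 85.2
grip_force: 0.0
```

Request:
send_rows(steps=[[[2,-2,0],[0,0,0]],[[10.27,-10.7,0],[0,0,0]],[[10.27,-10.7,0],[0,0,0]],[[10.27,-10.7,0],[0,0,0]],[[10.27,-10.7,0],[0,0,0]],[[10.27,-10.7,0],[0,0,0]],[[10.27,-10.7,0],[0,0,0]],[[10.27,-10.7,0],[0,0,0]],[[10.27,-10.7,-1],[0,0,0]],[[10.27,-10.7,-2],[0,0,0]]])

```text
time: 9.85
tool_pos: [657.5, -14.4, 226.3]
tcp_rot: [180.0, 0.1, 160.0]
ft_force: [-0.1, 0.1, 0.4]
finger_gap: 85.6
grip_force: 0.0
```

Request:
send_rows(steps=[[[0,0,0],[0,0,0]]])

```text
time: 9.98
tool_pos: [655.2, -14.0, 223.2]
tcp_rot: [-179.9, -0.3, 160.1]
ft_force: [-0.9, 0.4, -0.1]
finger_gap: 85.7
grip_force: 0.0
```

Run:
```python
from h import *
print(sense()['tool_pos'],sense()['time'])
w=snapshot('wrist'); lid(w,(657,-15),56,152,'w3')
s=snapshot('top'); lid(s,(349,306),66,198,'t3')
a=cv2.imread('pics/w3.png')[150:450,120:520];b=cv2.resize(cv2.imread('pics/t3.png')[260:340,140:240],(400,320))[:300]
cv2.imwrite('pics/m3.png',np.hstack([a,b]))
```

```text
[655.23205437 -13.99858643 223.2188659 ] 9.975
proj [320.9 262.5]
proj [184.8 304.9]
```

View pics/m3.png

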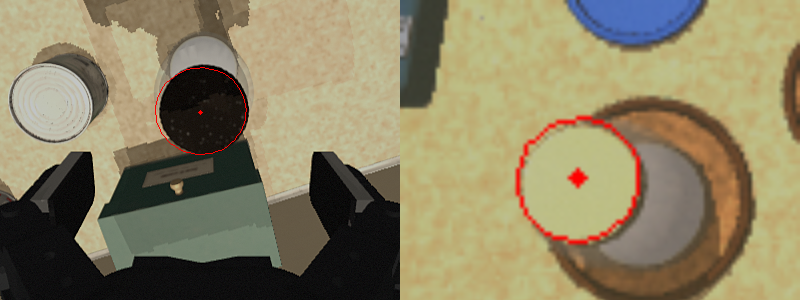

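Medium lid is under the circle at crop (204,111), within about 1.5 mm. The tall jar's lid in the top view matches its target at (185,305).

Request:
send_rows(steps=[[[0,0,-1],[0,0,0]],[[0,0,-2],[0,0,0]],[[0,0,-3],[0,0,0]],[[0,0,-3.4],[0,0,0]],[[0,0,-3.4],[0,0,0]]])

```text
time: 10.7
tool_pos: [657.4, -14.7, 124.5]
tcp_rot: [180.0, 0.0, 160.0]
ft_force: [-0.5, 0.3, 0.3]
finger_gap: 85.5
grip_force: 0.0
```

Request:
send_rows(steps=[[[0,0,0],[0,0,0]],[[0,0,0],[0,0,0]],[[0,0,0],[0,0,0]],[[0,0,0],[0,0,0]],[[0,0,0],[0,0,0]],[[0,0,0],[0,0,0]],[[0,0,0],[0,0,0]]], fingers=1)

```text
time: 11.58
tool_pos: [658.8, -14.8, 126.3]
tcp_rot: [179.9, 0.2, 160.0]
ft_force: [0.2, 1.0, 6.9]
finger_gap: 54.8
grip_force: 65.3
```

Request:
send_rows(steps=[[[0,0,0.2],[0,0,0]],[[0,0,0.5],[0,0,0]],[[0,0,1],[0,0,0]],[[0,0,1.5],[0,0,0]],[[0,0,1.5],[0,0,0]]])

```text
time: 12.2
tool_pos: [658.8, -15.1, 171.6]
tcp_rot: [179.9, 0.3, 160.0]
ft_force: [0.1, -0.1, -5.7]
finger_gap: 54.8
grip_force: 64.6
```

Request:
send_rows(steps=[[[-0.6,0.47,0.2],[0,0,0]],[[-1.7,1.34,0.2],[0,0,0]],[[-3.1,2.45,0.2],[0,0,0]],[[-4.5,3.55,0.2],[0,0,0]],[[-5.8,4.58,0.2],[0,0,0]],[[-6.9,5.45,0.2],[0,0,0]],[[-7.5,5.92,0.1],[0,0,0]],[[-7.83,6.18,0],[0,0,0]],[[-7.83,6.18,-0.4],[0,0,0]],[[-7.83,6.18,-0.8],[0,0,0]]])

```text
time: 13.45
tool_pos: [422.9, 170.0, 143.7]
tcp_rot: [-180.0, 0.0, 160.0]
ft_force: [0.0, -0.6, -6.2]
finger_gap: 55.2
grip_force: 65.4
```

Request:
send_rows(steps=[[[0,0,0],[0,0,0]],[[0,0,0],[0,0,0]]])

```text
time: 13.7
tool_pos: [422.6, 170.1, 144.5]
tcp_rot: [-180.0, -0.0, 160.0]
ft_force: [-0.7, 0.3, -5.4]
finger_gap: 54.5
grip_force: 65.3
```

Run:
```python
from h import *
print(sense()['tool_pos'],sense()['ft_force'],sense()['finger_gap'])
w=snapshot('wrist'); lid(w,(421.9,170.4),98,14,'w4')
```

```text
[422.62852288 170.12950779 144.49910893] [-0.70160242  0.32455203 -5.40893624] 54.52654935186645
proj [321.5 234.7]
```

View pics/w4.png

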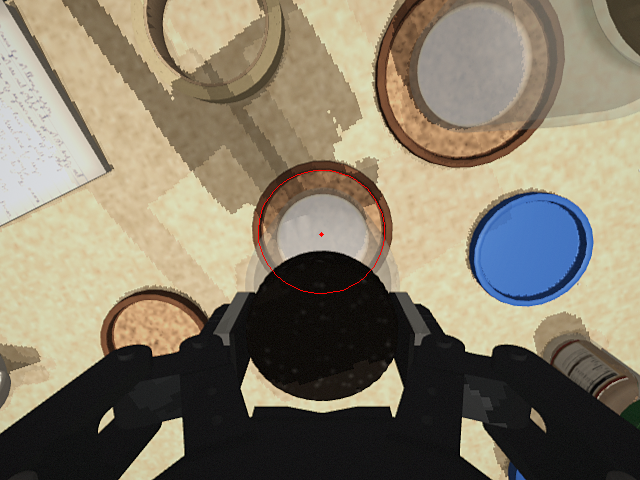

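Stand_98's inner rim matches the red circle at (321,235), and the jar base is centred over it. Lowering 11 mm, then creeping down.

Request:
send_rows(steps=[[[0,0,-0.2],[0,0,0]],[[0,0,-0.33],[0,0,0]],[[0,0,-0.36],[0,0,0]],[[0,0,-0.36],[0,0,0]]])

```text
time: 14.25
tool_pos: [422.2, 170.5, 133.8]
tcp_rot: [-180.0, -0.0, 160.0]
ft_force: [-0.5, -0.5, -6.3]
finger_gap: 54.6
grip_force: 65.4
```

Request:
send_rows(steps=[[[0,0,-0.04],[0,0,0]],[[0,0,-0.08],[0,0,0]],[[0,0,-0.08],[0,0,0]]])

```text
time: 14.62
tool_pos: [422.8, 170.6, 132.2]
tcp_rot: [180.0, 0.1, 160.0]
ft_force: [-1.2, -0.5, 0.8]
finger_gap: 54.7
grip_force: 66.3
```

Request:
send_rows(steps=[[[0,0,0],[0,0,0]],[[0,0,0],[0,0,0]],[[0,0,0],[0,0,0]],[[0,0,0],[0,0,0]],[[0,0,0.4],[0,0,0]],[[0,0,1.5],[0,0,0]],[[0,0,3],[0,0,0]]], fingers=0)

```text
time: 15.5
tool_pos: [421.5, 170.3, 222.2]
tcp_rot: [-179.9, -0.1, 160.0]
ft_force: [0.3, 0.7, 0.9]
finger_gap: 85.4
grip_force: 0.0
```

Request:
send_rows(steps=[[[1,0.9,0],[0,0,0]],[[6.04,5.5,0],[0,0,0]],[[6.04,5.5,0],[0,0,0]],[[6.04,5.5,0],[0,0,0]],[[6.04,5.5,0],[0,0,0]],[[6.04,5.5,0],[0,0,0]],[[6.04,5.5,-0.8],[0,0,0]],[[6.04,5.5,-1.2],[0,0,0]],[[6.04,5.5,-1.2],[0,0,0]]])

```text
time: 16.62
tool_pos: [602.5, 334.7, 184.7]
tcp_rot: [-179.9, -0.1, 160.0]
ft_force: [0.3, -0.9, -1.0]
finger_gap: 85.6
grip_force: 0.0
```

Run:
```python
from h import *
print(sense()['tool_pos'],sense()['time'])
w=snapshot('wrist'); lid(w,(603.2,335.4),46,106,'w5')
s=snapshot('top'); lid(s,(421.9,170.4),56,158,'t5')
a=cv2.imread('pics/w5.png')[150:450,120:520];b=cv2.resize(cv2.imread('pics/t5.png')[240:320,210:310],(400,320))[:300]
cv2.imwrite('pics/m5.png',np.hstack([a,b]))
```

```text
[602.47437131 334.70737757 184.71192582] 16.625
proj [323.  256.1]
proj [250.6 275.3]
```

View pics/m5.png

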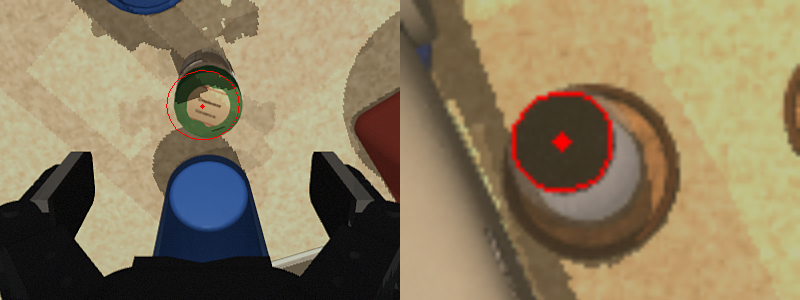

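Spice cap is at crop (208,105), about 3 mm right of prediction, so I shift +y by 3 mm. The medium jar's lid matches its target.

Request:
send_rows(steps=[[[0.03,0.1,-1],[0,0,0]],[[0.03,0.1,-2.5],[0,0,0]],[[0.03,0.1,-4],[0,0,0]],[[0.03,0.1,-4.4],[0,0,0]],[[0.03,0.1,-4.4],[0,0,0]]])

```text
time: 17.35
tool_pos: [604.6, 338.5, 54.1]
tcp_rot: [-180.0, -0.0, 160.0]
ft_force: [-0.1, -0.3, 0.3]
finger_gap: 85.6
grip_force: 0.0
```

Request:
send_rows(steps=[[[0,0,0],[0,0,0]],[[0,0,0],[0,0,0]],[[0,0,0],[0,0,0]],[[0,0,0],[0,0,0]],[[0,0,0],[0,0,0]],[[0,0,0],[0,0,0]],[[0,0,0],[0,0,0]],[[0,0,0],[0,0,0]]], fingers=1, squeeze=40)

```text
time: 18.35
tool_pos: [605.8, 338.9, 56.0]
tcp_rot: [179.9, 0.1, 160.0]
ft_force: [-1.6, -2.4, 6.4]
finger_gap: 44.6
grip_force: 40.0
```

Request:
send_rows(steps=[[[0,0,0.3],[0,0,0]],[[0,0,1],[0,0,0]],[[0,0,2.5],[0,0,0]],[[0,0,4.5],[0,0,0]],[[0,0,5.5],[0,0,0]],[[0,0,5.5],[0,0,0]]])

```text
time: 19.1
tool_pos: [606.5, 339.6, 224.8]
tcp_rot: [179.6, 0.4, 160.0]
ft_force: [0.1, 0.1, -2.1]
finger_gap: 44.6
grip_force: 41.0
```

Request:
send_rows(steps=[[[-0.4,-1,0],[0,0,0]],[[-1,-2.7,0],[0,0,0]],[[-1.7,-4.6,0],[0,0,0]],[[-2.4,-6.5,0],[0,0,0]],[[-3.1,-8.4,0],[0,0,0]],[[-3.8,-10.3,0],[0,0,0]],[[-4.5,-12.2,0],[0,0,0]],[[-5.2,-14.1,0],[0,0,0]],[[-5.9,-16,0],[0,0,0]],[[-6.6,-17.9,0],[0,0,0]]])

```text
time: 20.35
tool_pos: [404.8, -199.7, 217.5]
tcp_rot: [180.0, -0.1, 160.0]
ft_force: [1.5, -0.2, -1.3]
finger_gap: 44.8
grip_force: 41.1
```

Request:
send_rows(steps=[[[-0.5,-1.4,0],[0,0,0]],[[-0.9,-2.5,0],[0,0,0]],[[-1.2,-3.3,-0.3],[0,0,0]],[[-1.2,-3.3,-1.3],[0,0,0]],[[-1.2,-3.3,-2.6],[0,0,0]],[[-1.2,-3.3,-3.6],[0,0,0]],[[-1.2,-3.3,-4.2],[0,0,0]],[[-1.2,-3.3,-4.4],[0,0,0]],[[-1.2,-3.3,-4.4],[0,0,0]]])

```text
time: 21.48
tool_pos: [370.6, -297.6, 86.8]
tcp_rot: [-180.0, 0.0, 160.0]
ft_force: [0.5, 0.0, -0.5]
finger_gap: 44.4
grip_force: 41.2
```

Run:
```python
from h import *
print(sense()['tool_pos'],sense()['ft_force'],sense()['finger_gap'])
w=snapshot('wrist'); lid(w,(369.8,-297.1),62,14,'w6')
```

```text
[ 370.5996959  -297.58760091   86.80735412] [ 0.50772474  0.04548866 -0.50509226] 44.411612761630586
proj [321.7 256.6]
```

View pics/w6.png

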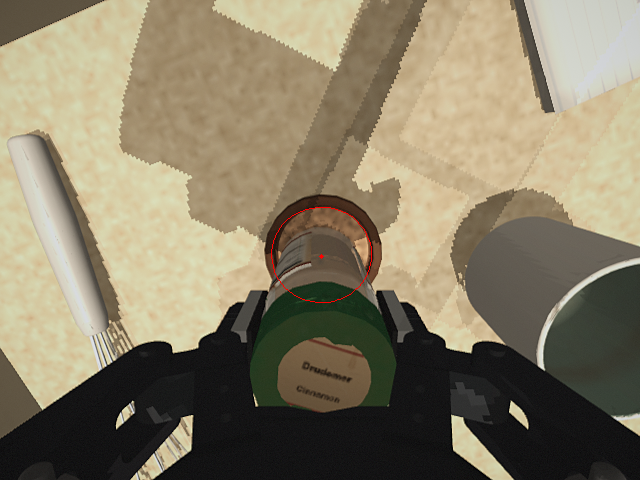

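Stand_62's rim lines up with the circle at (322,257), and the mug at (580,310) is clear of the fingers. Lowering.

Request:
send_rows(steps=[[[0,0,-0.3],[0,0,0]],[[0,0,-0.6],[0,0,0]],[[0,0,-0.75],[0,0,0]],[[0,0,-0.77],[0,0,0]],[[0,0,-0.77],[0,0,0]]])

```text
time: 22.15
tool_pos: [370.5, -297.5, 63.4]
tcp_rot: [-180.0, 0.0, 160.0]
ft_force: [-0.1, -0.5, -0.4]
finger_gap: 44.4
grip_force: 41.2
```

Request:
send_rows(steps=[[[0,0,-0.04],[0,0,0]],[[0,0,-0.08],[0,0,0]],[[0,0,-0.08],[0,0,0]]])

```text
time: 22.52
tool_pos: [370.9, -297.9, 62.0]
tcp_rot: [-180.0, 0.1, 160.0]
ft_force: [-1.7, 1.1, 5.4]
finger_gap: 44.9
grip_force: 41.2
```

Request:
send_rows(steps=[[[0,0,0],[0,0,0]],[[0,0,0],[0,0,0]],[[0,0,0],[0,0,0]],[[0,0,0],[0,0,0]],[[0,0,0],[0,0,0]],[[0,0,0.5],[0,0,0]],[[0,0,2],[0,0,0]],[[0,0,3.5],[0,0,0]]], fingers=0)

```text
time: 23.52
tool_pos: [370.2, -297.3, 168.0]
tcp_rot: [180.0, -0.0, 160.0]
ft_force: [0.9, -0.7, 0.8]
finger_gap: 85.3
grip_force: 0.0
```

Request:
send_rows(steps=[[[1,-0.2,0.5],[0,0,0]],[[7.55,-1.64,0.5],[0,0,0]],[[7.55,-1.64,0.5],[0,0,0]],[[7.55,-1.64,0.5],[0,0,0]],[[7.55,-1.64,0.5],[0,0,0]],[[7.55,-1.64,0.2],[0,0,0]],[[7.55,-1.64,0.2],[0,0,0]]])

```text
time: 24.4
tool_pos: [595.7, -346.3, 171.2]
tcp_rot: [180.0, -0.1, 160.0]
ft_force: [-0.3, 1.1, -0.6]
finger_gap: 85.1
grip_force: 0.0
```

Run:
```python
from h import *
print(sense()['tool_pos'],sense()['time'])
w=snapshot('wrist'); lid(w,(596.9,-346.6),64,97,'w7')
s=snapshot('top'); lid(s,(369.8,-297.1),44,112,'t7')
a=cv2.imread('pics/w7.png')[150:450,120:520];b=cv2.resize(cv2.imread('pics/t7.png')[270:350,400:500],(400,320))[:300]
cv2.imwrite('pics/m7.png',np.hstack([a,b]))
```

```text
[ 595.66790125 -346.27031392  171.18829346] 24.4
proj [321.5 259.5]
proj [452.8 304.9]
```

View pics/m7.png

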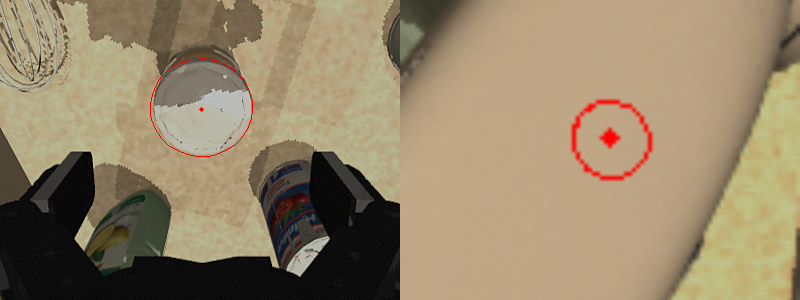

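Small jar matches the circle (crop 201,108). The bottle and the can are forward of it and clear of the fingers. The right half shows only the arm covering the spice jar, so I'll check that later.

Request:
send_rows(steps=[[[0.02,0,-1],[0,0,0]],[[0.02,0,-2.5],[0,0,0]],[[0.02,0,-4],[0,0,0]],[[0.02,0,-4.4],[0,0,0]],[[0.02,0,-4.4],[0,0,0]]])

```text
time: 25.12
tool_pos: [597.1, -346.7, 40.5]
tcp_rot: [180.0, -0.0, 160.0]
ft_force: [0.9, 0.7, 0.2]
finger_gap: 85.6
grip_force: 0.0
```

Request:
send_rows(steps=[[[0,0,0],[0,0,0]],[[0,0,0],[0,0,0]],[[0,0,0],[0,0,0]],[[0,0,0],[0,0,0]],[[0,0,0],[0,0,0]],[[0,0,0],[0,0,0]],[[0,0,0],[0,0,0]]], fingers=1, squeeze=50)

```text
time: 26.0
tool_pos: [599.8, -347.7, 44.0]
tcp_rot: [-179.9, 0.3, 160.0]
ft_force: [0.4, 3.0, 7.9]
finger_gap: 60.0
grip_force: 44.7
```

Request:
send_rows(steps=[[[0,0,0.3],[0,0,0]],[[0,0,1],[0,0,0]],[[0,0,2.2],[0,0,0]],[[0,0,3.5],[0,0,0]],[[0,0,4.2],[0,0,0]],[[0,0,4.2],[0,0,0]]])

```text
time: 26.75
tool_pos: [598.8, -347.6, 169.1]
tcp_rot: [-179.9, 0.3, 160.0]
ft_force: [0.3, -1.1, -4.0]
finger_gap: 60.5
grip_force: 45.7
```

Request:
send_rows(steps=[[[-0.3,0.8,0],[0,0,0]],[[-0.85,2.3,0],[0,0,0]],[[-1.5,4,0],[0,0,0]],[[-2.15,5.7,0],[0,0,0]],[[-2.8,7.4,0],[0,0,0]],[[-3.4,9,0],[0,0,0]],[[-3.9,10.4,0],[0,0,0]],[[-4.25,11.3,0],[0,0,0]],[[-4.4,11.68,-0.6],[0,0,0]],[[-4.4,11.68,-1.5],[0,0,0]]])

```text
time: 28.0
tool_pos: [465.1, 4.3, 119.2]
tcp_rot: [-180.0, -0.0, 160.1]
ft_force: [0.2, -1.1, -3.8]
finger_gap: 60.2
grip_force: 45.9
```

Request:
send_rows(steps=[[[0,0,-0.7],[0,0,0]],[[0,0,-1.3],[0,0,0]],[[0,0,-1.6],[0,0,0]],[[0,0,-1.6],[0,0,0]]])

```text
time: 28.5
tool_pos: [464.3, 3.5, 71.3]
tcp_rot: [-180.0, -0.2, 160.0]
ft_force: [0.1, -0.9, -3.2]
finger_gap: 60.3
grip_force: 45.8
```

Run:
```python
from h import *
print(sense()['tool_pos'],sense()['ft_force'],sense()['finger_gap'])
w=snapshot('wrist'); lid(w,(465.1,3.7),82,14,'w8')
```

```text
[464.27730477   3.52400347  71.30068552] [ 0.09671427 -0.9091811  -3.16083351] 60.274461372662714
proj [322.2 267.6]
```

View pics/w8.png

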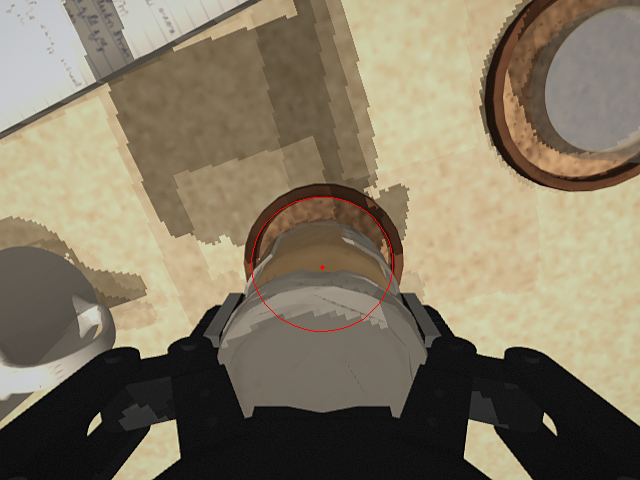

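Rim centred at (323,267) and the jar is centred over it. Lowering.

Request:
send_rows(steps=[[[0,0,-0.3],[0,0,0]],[[0,0,-0.55],[0,0,0]],[[0,0,-0.64],[0,0,0]],[[0,0,-0.64],[0,0,0]]])

```text
time: 29.05
tool_pos: [465.3, 3.8, 53.5]
tcp_rot: [-180.0, -0.0, 160.0]
ft_force: [0.2, -0.0, -3.3]
finger_gap: 60.5
grip_force: 45.8
```

Request:
send_rows(steps=[[[0,0,-0.04],[0,0,0]],[[0,0,-0.08],[0,0,0]],[[0,0,-0.08],[0,0,0]]])

```text
time: 29.42
tool_pos: [465.5, 3.7, 51.3]
tcp_rot: [-180.0, -0.0, 160.0]
ft_force: [0.1, 0.1, -3.4]
finger_gap: 60.8
grip_force: 45.8
```

No contact yet; creeping further.

Request:
send_rows(steps=[[[0,0,-0.04],[0,0,0]],[[0,0,-0.08],[0,0,0]],[[0,0,-0.08],[0,0,0]]])

```text
time: 29.8
tool_pos: [465.8, 3.7, 50.0]
tcp_rot: [180.0, 0.0, 160.0]
ft_force: [-5.3, 0.6, 7.9]
finger_gap: 60.2
grip_force: 46.1
```

Request:
send_rows(steps=[[[0,0,0],[0,0,0]],[[0,0,0],[0,0,0]],[[0,0,0],[0,0,0]],[[0,0,0],[0,0,0]],[[0,0,0.4],[0,0,0]],[[0,0,1.5],[0,0,0]],[[0,0,3.5],[0,0,0]],[[0,0,5.5],[0,0,0]],[[0,0,7.5],[0,0,0]],[[0,0,8.5],[0,0,0]]], fingers=0)

```text
time: 31.05
tool_pos: [466.6, 3.7, 309.3]
tcp_rot: [179.9, 0.4, 160.0]
ft_force: [-0.4, -0.5, -0.4]
finger_gap: 85.1
grip_force: 0.0
```

Request:
send_rows(steps=[[[1.5,1,0],[0,0,0]],[[3,2,0],[0,0,0]],[[4.5,4,0],[0,0,0]],[[4.5,6,0],[0,0,0]],[[4.5,8,0],[0,0,0]],[[4.5,9,0],[0,0,0]],[[4.5,9,0],[0,0,0]],[[4.5,9,0],[0,0,0]]])

```text
time: 32.05
tool_pos: [600.5, 273.3, 304.5]
tcp_rot: [-180.0, 0.0, 160.0]
ft_force: [0.6, -0.5, -0.2]
finger_gap: 85.4
grip_force: 0.0
```

Run:
```python
from h import *
print(sense()['tool_pos'],sense()['time'])
s=snapshot('top'); im=s['img'][:,:,::-1].copy(); t=np.linspace(0,6.3,60)
for x,y,d,z in [(349,306,66,198),(421.9,170.4,56,158),(465.1,3.7,62,103),(369.8,-297.1,44,112)]:
    P=np.array([proj(s,[x+d/2*np.cos(a),y+d/2*np.sin(a),z]) for a in t]); cv2.polylines(im,[(P*16).astype(np.int32)],True,(0,0,255),1,0,4)
cv2.imwrite('pics/t9.png',cv2.resize(im[170:370,160:480],(800,500)))
```

```text
[600.51326583 273.30006862 304.48633634] 32.05
```

View pics/t9.png

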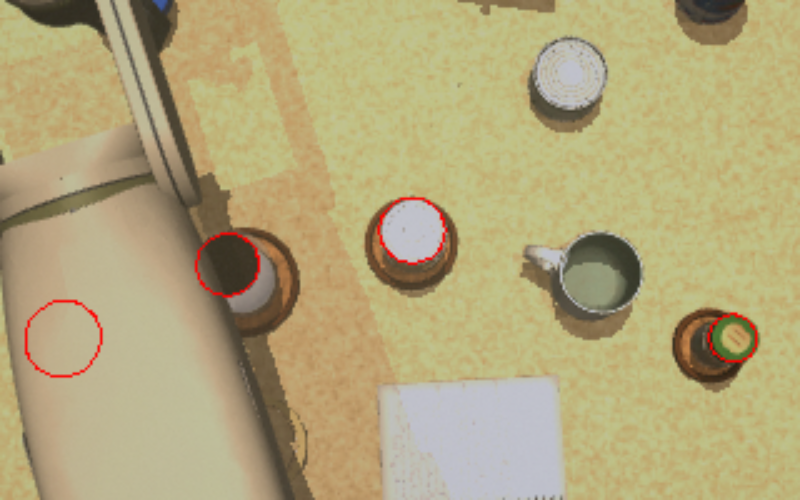

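Medium (228,265), small (412,230) and spice (733,338) all sit on their predicted circles. The tall jar was verified earlier; the arm only hides it here. Handing in.

```bash
python3 -c "
from bench import order;print(order.hand_in())"
```

```text
the job is handed in; nothing more can be done
None
```

All four jars stand upright on the stands of their size, and the job was handed in at about 32 s. The camera checks showed each jar centred on its stand; the hand-in returned no verdict.

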